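# Feel the gap of the flask clamp with a taper gauge

## Robot

A 6-joint arm with a two-finger parallel gripper is mounted at the origin on a cart in front of the work surface, level with it; the furniture and walls round the work are solid. World frame = base frame: x ahead of the robot, y to its left, z up, the work surface at z = 0. Lengths are in m, angles in rad, forces in N, time in s.
With the tool pointing down it reaches from about 0.275 to 0.725 m from the base axis. Payload 15.9 kg.
Tool frame: the origin (TCP) lies at the centre of the arm's flange, where the gripper is bolted on; the fingertips stand 173 mm ahead of it and the grasp point (between the pads) lies 155 mm ahead of it; z points along the fingers, y is the line along which they close (so a half turn about z gives the same grasp; the last joint's range is limited). The gripper opens to 85 mm and grips with 20 to 120 N. Pads are 22 mm wide; open, the fingers measure 114 mm over their backs; the gripper's body (76 mm by 85 mm) begins 54 mm behind the grasp point. The pads swing forward as they close: fully open they stand 13 mm farther back than shut.
Start: joints at [-1.228, 0.213, -0.034, 1.323, 0, 1.571], TCP at [0.168, -0.471, 0.405] pointing down, gripper open.
Joint ranges: [-2.98, 2.98], [-0.74, 1.72], [-1.14, 1.35], [-2.1, 2.04], [-1.57, 1.44], [-3.14, 3.14]. Speed limits (rad/s): [1.89, 1.89, 2.39, 2.57, 3.14, 3.14].

## Interface

Orientations are given as a unit quaternion [x, y, z, w].
In Python, from workcell import sense, get_image, camera_model, job_done gives the robot as it stands.
- The arm moves only by the shell command python3 -m crank 'ROWS' [FORCE]. ROWS is JSON, a list of rows, each a list of 5 numbers: the shift along the tool's x, y, z in m, then the turn about the tool's z in degrees, then the closure, from -1 (fully open) to 1 (shut). In form: [[dx, dy, dz, roll, claw], ...]. A call has 1 to 8 rows; each row shifts and turns the commanded pose from where the row before left it, along the tool's axes as they then stand; what a row does not reach is not made up. A row lasts 1/10 s, in which the tool goes at most 50 mm and 8.59 degrees, less where a joint would pass 70% of its speed; a pose out of reach is approached as far as the arm can. A call with a gripper value outside its range is refused whole. The fingers move at their own pace and stop on an object; FORCE is the grip in N (left out, the last holds). Time passes only in rows, so rows that do not move let the fingers close. It gives the time, the measured TCP pose, the force, the opening and the grip force at its end, in the units of the state.
- sense(): the state, without advancing time (a new reading comes with each control period).
- get_image(name): name is "side" or "top" or "wrist"; returns the picture (480x640x3 uint8, red, green, blue); there is no depth.
- camera_model(name): a dict with "intrinsics" (3x3 intrinsics, pixels), "D" ([k1, k2, p1, p2, k3] as OpenCV has them; the pictures are not rectified), "cam_to_world" (4x4, takes a point from camera to world coordinates). Camera axes: x right, y down, z forward; pixel columns grow to the right and rows downward; lengths in m; the calibration is good to about 2 mm. A picture is of the moment at which its call begins: read the wrist's pose just before it. camera_model takes no time and is no camera call; for the wrist camera it gives the pose at the moment of the call.
- job_done(): hands the job in; it is judged then, once.
The state is a dict: "clock": time; "q": joint angles; "qvel": joint speeds; "joint_efforts": joint torques, N m; "tcp_pos": TCP position; "orientation": TCP orientation; "contact_force": force on the tool from outside, world axes, zero at the start; "torque": the same for the moment, N m; "finger_gap": finger opening in m; "gripper_force": force on a finger pad.
Only numpy, scipy, OpenCV 4.12 (cv2) and the standard library are available. Lean on these libraries where they do the work, as an engineer would, in place of code of your own. Each camera call takes 0.05 s, during which the arm holds its last target. There are 200 camera calls.

## Task

Check how far the spring clamp's two upright steel plates stand apart: take the taper gauge (the one with the flat rectangular handle) out of the wooden block and slide its blade straight down between the plates, about midway along them, until it drags snugly on both plates without being forced. The program finishes holding the gauge: keep hold of its handle at that depth, do not let go, and leave the other blade, the plaster cast and the wax jar where they stand.

Things in the scene. Friction and masses are not known exactly. Their poses are not given: they have to be found in the camera images.
- gauge: taper gauge, loose, about 0.12 kg, upright in one of the block's two slots (varies). Steel blade 95 mm long, 24 wide (own y), thickness (own x) 3 mm at the tip growing evenly on both faces to 12 mm at 72 mm up, then constant. Above it a flat dark wood handle 18 (x) x 34 (y) x 45 mm, its shoulders resting on the block. Origin: centre of the tip; z up to the handle
- gauge_grip (a point): centre of the gauge's handle, 117.5 mm above the blade tip; pinch it here across its 18 mm thickness (gauge x)
- spare_blade: the other tool in the block, not needed, stays in its slot: a parallel 3 mm blade 95 mm long with a round dark wood handle, 34 mm diameter, 34 mm tall. Origin at the blade tip, z up
- gauge_block: fixed wooden block 60 x 130 x 100 mm (own x, y, z); two slots from above, 16 x 28 mm, 98 mm deep, 31 mm either side of its centre along y. A metal case stands close behind it and the clamp, a big blue bag behind to the right: swing past them close to the robot. Origin at the centre of its underside
- clamp: fixed grey base of the spring clamp, 175 x 96 mm, its top 18 mm above the table (the blade must not reach it), end posts 68 mm high, guide rods along x. x: across the gap; y: along the plates; z up. Origin on the table under the gap. On its rods both plates float together along x, up to 10 mm either way, moved by under 2 N, so they centre themselves on a blade
- fixed_plate: upright steel plate 80 mm long (y), 8 mm thick. Origin on its inner face at the throat, 95 mm above the table, midway along it; x points across the gap to the sprung plate. Above the throat a lip flares out 35 degrees to 105 mm above the table: the two lips form a funnel about 14 mm wider at the top than the gap
- sprung_plate: the plate opposite, same origin and axes: gap = distance between the two origins, 5 to 8.5 mm (varies), so the blade touches both with its tip 16 to 44 mm below the throat. Springs yield 1 mm per 6 N: 8 mm deeper adds about 6 N squeeze. Vertical drag is about 1 to 2 times the squeeze. Snug: a few N of squeeze; 20 N is forced
- cast: bystander: white plaster dental cast 60 x 73 x 28 mm, origin under its centre
- wax_jar: bystander: small jar with a red lid, 44 mm diameter, 50 mm tall, origin under its centre

How it is judged:
By the outcome, as a careful person would: the job done as asked, in the order asked, and still so for the second after the job is handed in, while the arm keeps its last pose, push and grip.
It also fails if it takes over 48 s, if anything falls off the work surface, if the arm or the gripper's body presses on something with over 40 N, if the wrist force passes 120 N, or if a joint passes its speed limit or range.

## Working session

There is one attempt and no reset: what is moved stays moved. The work goes in short steps, Python scripts to look and compute and a shell command to move; the robot and the scene stay as the last step left them, time stands still between calls to the robot, and variables do not carry over. Pictures are saved under pics/ and viewed, at most 12 in all, crops included, and the job is handed in when it is done.

```bash
mkdir -p pics
python3 - <<'E'
from workcell import *
import cv2,numpy as np
s=sense();print({k:np.round(v,3) for k,v in s.items()})
for n in("top","side"):
    m=camera_model(n);print(n,np.round(m["intrinsics"],1).tolist(),m["D"],np.round(m["cam_to_world"],3).tolist())
    cv2.imwrite(f"pics/{n}1.png",get_image(n)[:,:,::-1])
m=camera_model("wrist");print(np.round(m["cam_to_world"],3).tolist())
E
```

```text
{'clock': np.float64(0.0), 'q': array([-1.228,  0.213, -0.035,  1.324,  0.   ,  1.571]), 'qvel': array([ 0.   ,  0.001, -0.001, -0.001,  0.   ,  0.   ]), 'joint_efforts': array([-1.0000e-03, -6.8616e+01,  4.8712e+01,  1.7000e-02,  0.0000e+00,
        0.0000e+00]), 'tcp_pos': array([ 0.168, -0.471,  0.404]), 'orientation': array([ 0.985,  0.171, -0.   , -0.001]), 'contact_force': array([ 0.332, -0.328,  0.077]), 'torque': array([ 0.011, -0.041, -0.008]), 'gripper_force': np.float64(0.0), 'finger_gap': np.float64(0.085)}
top [[433.4, 0.0, 315.6], [0.0, 433.4, 238.4], [0.0, 0.0, 1.0]] [-0.03282534  0.          0.          0.          0.        ] [[-0.027, -0.997, 0.07, 0.358], [-1.0, 0.027, -0.001, 0.016], [-0.001, -0.07, -0.998, 1.128], [0.0, 0.0, 0.0, 1.0]]
side [[510.9, 0.0, 317.1], [0.0, 510.9, 223.5], [0.0, 0.0, 1.0]] [-0.09676787  0.          0.          0.          0.        ] [[-0.963, -0.145, 0.227, 0.209], [-0.268, 0.449, -0.852, 0.915], [0.022, -0.882, -0.471, 0.573], [0.0, 0.0, 0.0, 1.0]]
[[0.336, -0.903, -0.267, 0.236], [-0.942, -0.322, -0.095, -0.446], [0.0, 0.283, -0.959, 0.373], [0.0, 0.0, 0.0, 1.0]]
```

View pics/top1.png

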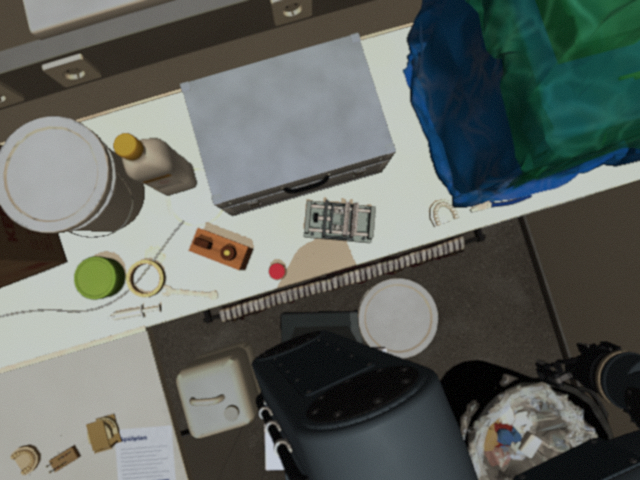

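View pics/side1.png

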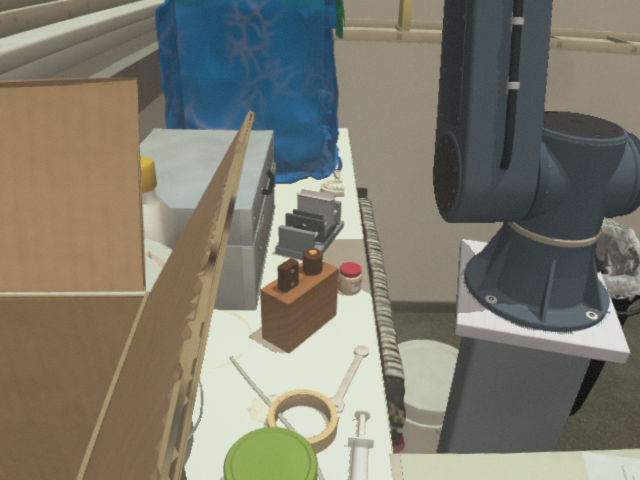

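The top view shows the block around (220,248), with the rectangular handle at about (205,240) and the round one at about (229,253). The clamp is at about (340,220), the jar at (277,271) and the cast at (442,211). In the side view the rectangular handle (288,275) is the one nearer the metal case.

Run:
```python
import cv2
im=cv2.imread("pics/top1.png")
c=im[190:280,180:300];a=cv2.resize(c,None,fx=6.5,fy=6.5,interpolation=cv2.INTER_CUBIC)
cv2.imwrite("pics/c1.png",a)
c=im[185:255,290:390];cv2.imwrite("pics/c2.png",cv2.resize(c,None,fx=8,fy=8,interpolation=cv2.INTER_CUBIC))
```

```text
(no output)
```

View pics/c1.png

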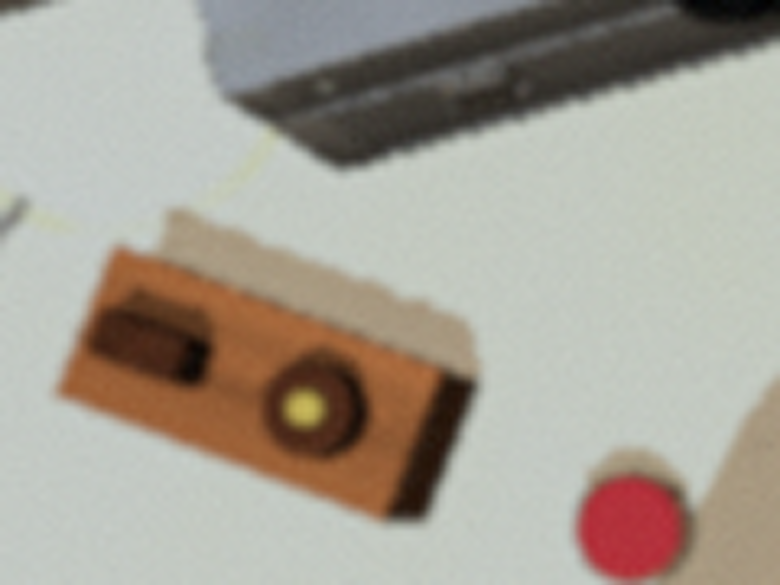

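View pics/c2.png

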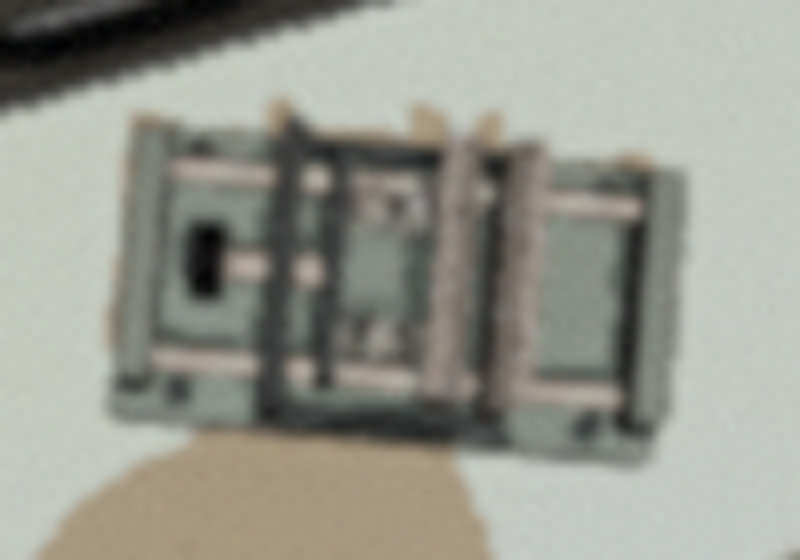

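The crops give the block's top corners as (115,245), (442,368), (385,520) and (58,395) in c1, with the handle's top at about (148,343). In c2 the lips look like the bright stripes at x≈455 and 520, so the gap would be near (487,275). That still needs a close look.

```bash
cat > h.py <<'E'
import numpy as np,cv2
from workcell import *
from scipy.spatial.transform import Rotation as R
def px2w(m,uv,z):
    T=np.array(m["cam_to_world"]);K=np.array(m["intrinsics"])
    n=cv2.undistortPoints(np.array(uv,float).reshape(-1,1,2),K,np.array(m["D"])).reshape(-1,2)
    d=np.c_[n,np.ones(len(n))]@T[:3,:3].T;o=T[:3,3]
    return o+d*((z-o[2])/d[:,2])[:,None]
def rows(target,yaw=None):
    """tool-frame shift to target; tool pointing down; tool y-axis heading yaw (mod 180)"""
    s=sense();r=R.from_quat(s["orientation"]);d=r.inv().apply(np.array(target)-s["tcp_pos"])
    M=r.as_matrix();h=np.degrees(np.arctan2(M[1,1],M[0,1]))
    t=None if yaw is None else -((yaw-h+90)%180-90)
    print("tcp",s["tcp_pos"],"shift",d.round(4),"roll",t,"q",np.round(s["q"],2),"clock",s["clock"])
E
python3 - <<'E'
from h import *
m=camera_model("top")
c=lambda p,s,o:(np.array(p)+.5)/s+np.array(o)-.5
b=px2w(m,c([(115,245),(442,368),(385,520),(58,395)],6.5,(180,190)),.1)
print("block",b.round(4),b.mean(0));l=b[0]+b[3]-b[1]-b[2];yb=np.degrees(np.arctan2(l[1],l[0]));print("block y heading",yb,np.linalg.norm(l)/2,np.linalg.norm(b[0]-b[3]))
print("slot",b.mean(0)+.031*l/np.linalg.norm(l))
print("handle", px2w(m,c([(138,340)],6.5,(180,190)),.14))
p=px2w(m,c([(457,150),(435,400),(525,150),(495,410)],8,(290,185)),.105);print("lips",p.round(4),p.mean(0))
for a,bb in((0,1),(2,3)):
  d=p[a]-p[bb];print(np.degrees(np.arctan2(d[1],d[0])),np.linalg.norm(d))
p=px2w(m,c([(150,120),(685,170),(650,460),(110,415)],8,(290,185)),.05);print("clamp",p.round(4),p.mean(0))
l=b.mean(0)
mid=[b.mean(0)[0]-.03,b.mean(0)[1],.42]
rows(mid,yb+90)
E
```

```text
block [[0.4636 0.2974 0.1   ]
 [0.4152 0.1777 0.1   ]
 [0.3602 0.1994 0.1   ]
 [0.409  0.3188 0.1   ]] [0.41199661 0.2483261  0.1       ]
block y heading 67.87471439215062 0.12911625183626524 0.05868292576263699
slot [0.42367224 0.27704334 0.1       ]
handle [[0.42564951 0.27858245 0.14      ]]
lips [[ 0.5108 -0.0608  0.105 ]
 [ 0.4363 -0.0519  0.105 ]
 [ 0.5102 -0.081   0.105 ]
 [ 0.4329 -0.0696  0.105 ]] [ 0.47255272 -0.06582658  0.105     ]
-6.81879010189058 0.07496572545084888
-8.438695168974263 0.07818985314573745
clamp [[ 0.5311  0.0311  0.05  ]
 [ 0.5108 -0.1362  0.05  ]
 [ 0.42   -0.122   0.05  ]
 [ 0.4386  0.0459  0.05  ]] [ 0.47511516 -0.04529929  0.05      ]
tcp [ 0.16800143 -0.47080165  0.40425362] shift [ 0.4432 -0.6054 -0.0151] roll -48.236608858813725 q [-1.23  0.21 -0.03  1.32 -0.    1.57] clock 0.1
```

```bash
python3 -m crank '[[0.0227,-0.0277,0,0,-1],[0.0227,-0.0277,0,0,-1],[0.0227,-0.0277,0,0,-1],[0.0227,-0.0277,0,0,-1],[0.0227,-0.0277,0,0,-1],[0.0227,-0.0277,0,0,-1]]' && python3 -m crank '[[0.0227,-0.0277,0,0,-1],[0.0227,-0.0277,0,0,-1],[0.0227,-0.0277,0,0,-1],[0.0227,-0.0277,0,0,-1],[0.0227,-0.0277,0,0,-1]]' && python3 -m crank '[[0.038,0.003,0,0,-1],[0.038,0.003,0,0,-1],[0.038,0.003,0,0,-1],[0.038,0.003,0,0,-1],[0,0,0,0,-1],[0,0,0,0,-1],[0,0,0,0,-1]]'
python3 - <<'E'
from h import *
rows([.424,.278,.4],-22.1)
np.save("pics/w1.npy",camera_model("wrist"),allow_pickle=True)
cv2.imwrite("pics/w1.png",get_image("wrist")[:,:,::-1])
E
```

```text
clock: 0.7
tcp_pos: [0.2405, -0.2672, 0.4045]
orientation: [0.985, 0.17, -0.0, -0.0]
contact_force: [0.2, -0.1, 0.0]
finger_gap: 0.0855
gripper_force: 0.0
clock: 1.2
tcp_pos: [0.3008, -0.0986, 0.4047]
orientation: [0.985, 0.17, 0.0, 0.0]
contact_force: [0.4, 0.4, -0.5]
finger_gap: 0.0853
gripper_force: 0.0
clock: 1.9
tcp_pos: [0.4473, -0.0604, 0.4046]
orientation: [0.985, 0.17, -0.0, -0.0]
contact_force: [-0.9, -0.3, -0.1]
finger_gap: 0.0853
gripper_force: 0.0
tcp [ 0.44731547 -0.06037023  0.40462208] shift [ 0.0917 -0.3265  0.0046] roll -48.27206367777475 q [-0.13  0.11 -0.15  1.3  -0.    2.66] clock 1.9
```

View pics/w1.png

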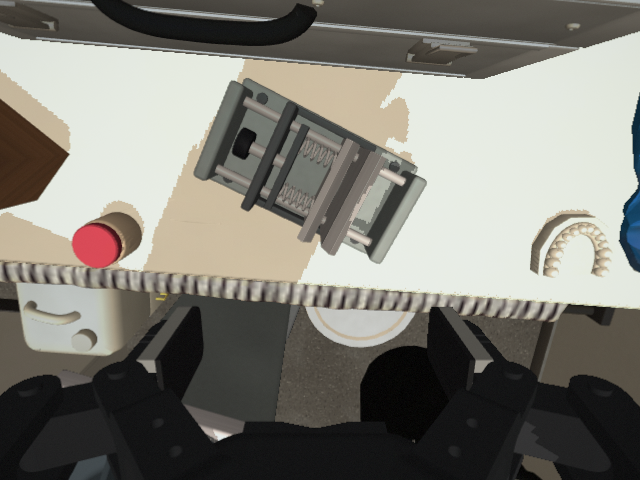

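The wrist view shows the sprung side on the left, with springs and dark bars. The two lip plates run from about (355,140)-(308,240) and (380,155)-(335,250). I'll enlarge this.

Run:
```python
import cv2
im=cv2.imread("pics/w1.png")
cv2.imwrite("pics/c3.png",cv2.resize(im[130:265,290:430],None,fx=4.4*1,fy=4.4,interpolation=cv2.INTER_CUBIC))
```

```text
(no output)
```

View pics/c3.png

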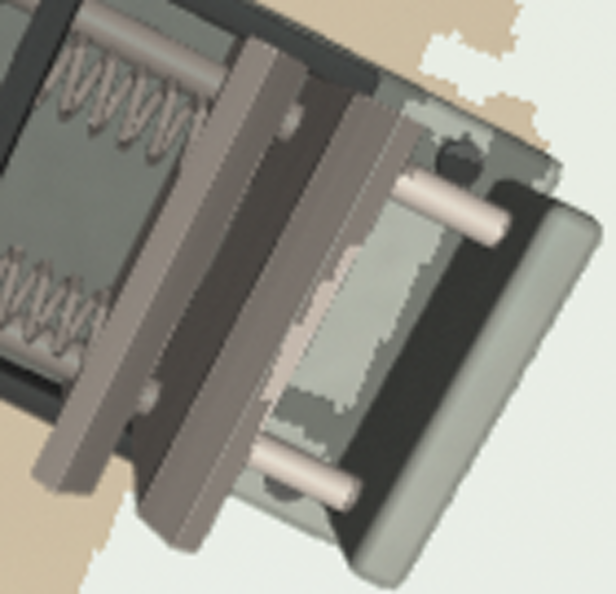

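The throat edges in c3 run (307,70)-(100,490) for the left plate and (350,95)-(137,460) for the right. I'll work out the gap centre and then go to the block.

Run:
```python
from h import *
m=np.load("pics/w1.npy",allow_pickle=True).item()
c=lambda p:(np.array(p)+.5)/4.4+np.array((290,130))-.5
p=px2w(m,c([(307,70),(100,490),(350,95),(137,460)]),.095);print(p.round(4),p.mean(0))
for a,b in((0,1),(2,3)):
  d=p[a]-p[b];print(np.degrees(np.arctan2(d[1],d[0])),np.linalg.norm(d))
p=px2w(m,c([(280,50),(65,490),(420,120),(210,548)]),.105);print(p.round(4),p.mean(0))
for a,b in((0,1),(2,3)):
  d=p[a]-p[b];print(np.degrees(np.arctan2(d[1],d[0])),np.linalg.norm(d))
p=px2w(m,c([(250,40),(35,475)]),.105);print(p.round(4),p.mean(0))
p=px2w(m,c([(555,205),(600,235),(405,585),(355,560)]),.068);print("post",p.round(4),p.mean(0))
```

```text
[[ 0.5156 -0.0695  0.095 ]
 [ 0.4381 -0.0617  0.095 ]
 [ 0.5143 -0.0775  0.095 ]
 [ 0.4453 -0.0659  0.095 ]] [ 0.47832684 -0.06867262  0.095     ]
-5.772487100635394 0.07791312803146876
-9.562668964904281 0.0699837672355795
[[ 0.517  -0.0633  0.105 ]
 [ 0.4389 -0.0553  0.105 ]
 [ 0.5145 -0.0878  0.105 ]
 [ 0.4375 -0.0816  0.105 ]] [ 0.47697121 -0.07199123  0.105     ]
-5.857643690966827 0.07849338954216661
-4.575303871331352 0.07722977048817888
[[ 0.5168 -0.0584  0.105 ]
 [ 0.4397 -0.0497  0.105 ]] [ 0.47826037 -0.05407028  0.105     ]
post [[ 0.5087 -0.1237  0.068 ]
 [ 0.5065 -0.1336  0.068 ]
 [ 0.4324 -0.126   0.068 ]
 [ 0.4339 -0.115   0.068 ]] [ 0.47034906 -0.12454259  0.068     ]
```

```bash
python3 -m crank '[[0.011,-0.04,0,-6,-1],[0.007,-0.041,0,-6,-1],[0.003,-0.042,0,-6,-1],[-0.002,-0.042,0,-6,-1],[-0.006,-0.042,0,-6,-1],[-0.01,-0.041,0,-6,-1],[-0.014,-0.04,0,-6,-1]]' && python3 -m crank '[[-0.02,-0.035,0,-6.2,-1],[0,0,0,0,-1],[0,0,0,0,-1],[0,0,0,0,-1]]'
python3 - <<'E'
from h import *
rows([.424,.278,.4],-22.1)
np.save("pics/w2.npy",camera_model("wrist"),allow_pickle=True)
cv2.imwrite("pics/w2.png",get_image("wrist")[:,:,::-1])
E
```

```text
clock: 2.65
tcp_pos: [0.273, 0.1468, 0.4047]
orientation: [0.858, 0.514, 0.0, -0.0]
contact_force: [-0.1, 0.9, -0.0]
finger_gap: 0.0854
gripper_force: 0.0
clock: 3.05
tcp_pos: [0.2349, 0.1455, 0.4049]
orientation: [0.83, 0.557, 0.0, 0.0]
contact_force: [-0.3, -0.2, 0.3]
finger_gap: 0.0855
gripper_force: 0.0
tcp [0.23489362 0.14550476 0.40487693] shift [0.1942 0.1248 0.0051] roll -0.1535845586769966 q [ 0.55 -0.25 -0.49  1.33 -0.    2.51] clock 3.05
```

View pics/w2.png

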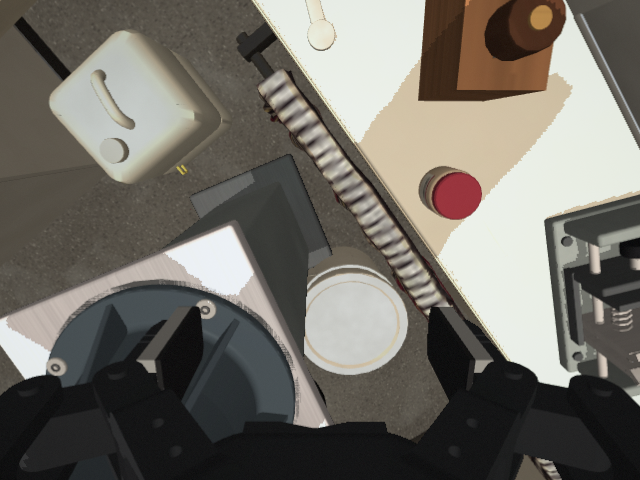

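I steered the curve the wrong way, but the orientation is now right. I'll go straight over the gauge and look.

```bash
python3 -m crank '[[0.0324,0.0208,0,0,-1],[0.0324,0.0208,0,0,-1],[0.0324,0.0208,0,0,-1],[0.0324,0.0208,0,0,-1],[0.0324,0.0208,0,0,-1],[0.0324,0.0208,0,0,-1],[0,0,0,0,-1],[0,0,0,0,-1]]'
python3 - <<'E'
from h import *
rows([.424,.278,.4],-22.1)
np.save("pics/w3.npy",camera_model("wrist"),allow_pickle=True)
im=get_image("wrist")[:,:,::-1]
cv2.imwrite("pics/w3.png",im)
cv2.imwrite("pics/c4.png",cv2.resize(im[60:340,180:480],None,fx=2,fy=2,interpolation=cv2.INTER_CUBIC))
E
```

```text
clock: 3.9
tcp_pos: [0.4245, 0.2785, 0.4034]
orientation: [0.83, 0.557, -0.001, 0.0]
contact_force: [0.1, 0.2, 0.2]
finger_gap: 0.0852
gripper_force: 0.0
tcp [0.42449254 0.2785231  0.40344753] shift [-0.0007 -0.0003  0.0034] roll -0.14857023916697187 q [ 0.58  0.23 -0.02  1.33 -0.    2.54] clock 3.9
```

View pics/c4.png

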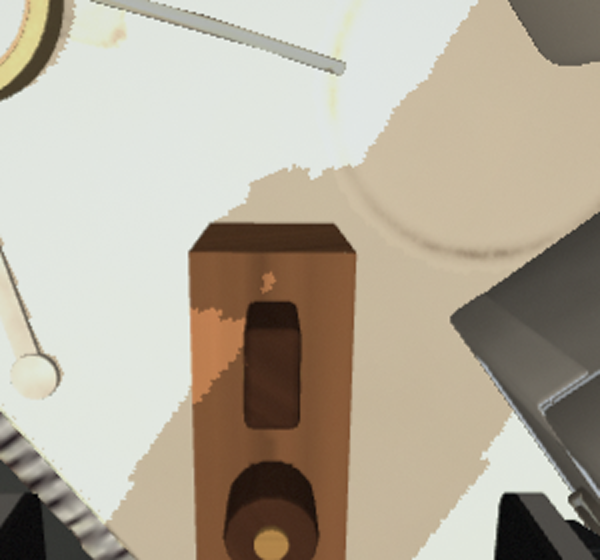

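The handle's top face spans (246,328)-(300,428) in c4 and is aligned with the tool. The round handle is below it at (272,515).

Run:
```python
from h import *
m=np.load("pics/w3.npy",allow_pickle=True).item()
c=lambda p:(np.array(p)+.5)/2+np.array((180,60))-.5
p=px2w(m,c([(247,328),(300,328),(246,428),(299,428)]),.145);print(p.round(4),p.mean(0),np.linalg.norm(p[0]-p[1]),np.linalg.norm(p[0]-p[2]))
e=p[0]+p[1]-p[2]-p[3];print(np.degrees(np.arctan2(e[1],e[0])))
q=px2w(m,c([(189,252),(355,252)]),.1);print(q.round(4),np.linalg.norm(q[0]-q[1]),q.mean(0));d=q[1]-q[0];print(np.degrees(np.arctan2(d[1],d[0])))
g=p.mean(0);rows([g[0],g[1],.1225+.155],-22.1)
```

```text
[[0.4241 0.2964 0.145 ]
 [0.4392 0.2903 0.145 ]
 [0.4112 0.2663 0.145 ]
 [0.4268 0.2599 0.145 ]] [0.42532248 0.27822702 0.145     ] 0.016225663286002587 0.032756159661276735
67.2738601002816
[[0.4103 0.3202 0.1   ]
 [0.465  0.2978 0.1   ]] 0.059148964800766174 [0.43764636 0.3090125  0.1       ]
-22.242014047455452
tcp [0.42380263 0.27820035 0.40400654] shift [0.0008 0.0015 0.1265] roll -0.13600631752986203 q [ 0.58  0.23 -0.02  1.33 -0.    2.54] clock 3.95
```

```bash
python3 -m crank '[[0.0008,0.0015,0.02,0,-0.2],[0,0,0.025,0,-0.2],[0,0,0.025,0,-0.2],[0,0,0.025,0,-0.2],[0,0,0.018,0,-0.2],[0,0,0.01,0,-0.2],[0,0,0,0,-0.2],[0,0,0,0,-0.2]]' 40 && python3 -m crank '[[0,0,0,0,0.2],[0,0,0,0,0.4],[0,0,0,0,0.6],[0,0,0,0,0.8],[0,0,0,0,1],[0,0,0,0,1],[0,0,0,0,1],[0,0,0,0,1]]' 40; python3 -c "
from h import *
rows([.4253,.2782,.28],-22.1);print(sense()['torque'])"
```

```text
clock: 4.75
tcp_pos: [0.4252, 0.2788, 0.2826]
orientation: [0.83, 0.558, 0.0, 0.0]
contact_force: [0.0, 0.4, 0.8]
finger_gap: 0.0512
gripper_force: 0.0
clock: 5.55
tcp_pos: [0.4253, 0.279, 0.2824]
orientation: [0.83, 0.558, 0.001, 0.0]
contact_force: [-2.0, 0.1, 6.9]
finger_gap: 0.0173
gripper_force: 39.9
tcp [0.42529911 0.27902052 0.28235967] shift [-0.0008  0.0003  0.0024] roll -0.058302465433897055 q [ 0.58  0.29 -0.25  1.03 -0.    2.54] clock 5.55
[-0.16363788  0.24701222 -0.03169219]
```

```bash
python3 -m crank '[[0,0,-0.005,0,1],[0,0,-0.015,0,1],[0,0,-0.02,0,1],[0,0,-0.025,0,1],[0,0,-0.025,0,1],[0,0,-0.025,0,1],[0,0,-0.025,0,1],[0,0,-0.02,0,1]]' 60; python3 -m crank '[[0,0,0,0,1],[0,0,0,0,1]]'
python3 - <<'E'
from h import *
print(sense()["torque"])
rows([.30,.10,.442]);rows([.4775,-.0695,.442],84)
cv2.imwrite("pics/s2.png",cv2.resize(get_image("side")[130:370,160:480,::-1],None,fx=2.5,fy=2.5))
E
```

```text
clock: 6.35
tcp_pos: [0.425, 0.2788, 0.4434]
orientation: [0.83, 0.558, 0.0, -0.0]
contact_force: [-0.2, 0.5, -1.7]
finger_gap: 0.0178
gripper_force: 58.5
clock: 6.55
tcp_pos: [0.4251, 0.2789, 0.4415]
orientation: [0.83, 0.558, 0.0, -0.0]
contact_force: [0.3, -0.2, -1.3]
finger_gap: 0.0174
gripper_force: 58.7
[ 0.04291016 -0.02218112 -0.04314831]
tcp [0.42510902 0.27891308 0.44152247] shift [-0.2129 -0.0484 -0.0005] roll None q [0.58 0.23 0.08 1.42 0.   2.54] clock 6.55
tcp [0.42510902 0.27891308 0.44152247] shift [-0.3029  0.1799 -0.0005] roll 73.84076133810896 q [0.58 0.23 0.08 1.42 0.   2.54] clock 6.55
```

View pics/s2.png

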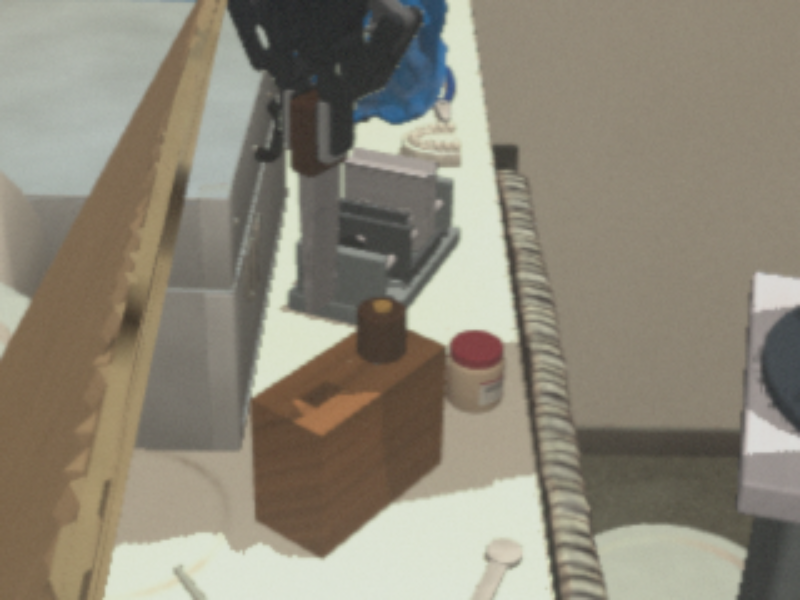

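The gauge is out and held vertical, and the spare blade is still in its slot. Now I swing in close to the robot and turn.

```bash
python3 -m crank '[[-0.0355,-0.0081,0,0,1],[-0.0355,-0.0081,0,0,1],[-0.0355,-0.0081,0,0,1],[-0.0355,-0.0081,0,0,1],[-0.0355,-0.0081,0,0,1],[-0.0355,-0.0081,0,0,1]]' && python3 -m crank '[[0,0,0,-8.2,1],[0,0,0,-8.2,1],[0,0,0,-8.2,1],[0,0,0,-8.2,1],[0,0,0,-8.2,1],[0,0,0,-8.2,1],[0,0,0,-8.2,1]]' && python3 -m crank '[[0,0,0,-8.2,1],[0,0,0,-8.2,1],[0,0,0,-8.2,1],[0,0,0,-8.2,1],[0,0,0,-8.2,1],[0,0,0,-8,1],[0,0,0,0,1],[0,0,0,0,1]]'; python3 -c "
from h import *
rows([.4775,-.0695,.442],84)"
```

```text
clock: 7.2
tcp_pos: [0.2984, 0.0989, 0.4406]
orientation: [0.83, 0.558, -0.001, -0.0]
contact_force: [0.8, 0.0, -1.1]
finger_gap: 0.0174
gripper_force: 58.8
clock: 7.9
tcp_pos: [0.2995, 0.0999, 0.4407]
orientation: [0.457, 0.889, -0.001, -0.001]
contact_force: [-0.0, 0.9, -1.8]
finger_gap: 0.0175
gripper_force: 58.8
clock: 8.7
tcp_pos: [0.2996, 0.0999, 0.4411]
orientation: [0.052, 0.999, -0.0, -0.001]
contact_force: [0.5, 0.3, -0.9]
finger_gap: 0.0175
gripper_force: 58.8
tcp [0.29956512 0.09990176 0.44112659] shift [-0.1947 -0.1499 -0.001 ] roll -0.005835909878385337 q [ 0.32 -0.17 -0.34  1.41  0.    0.43] clock 8.7
```

```bash
python3 -m crank '[[-0.0324,-0.025,0,0,1],[-0.0324,-0.025,0,0,1],[-0.0324,-0.025,0,0,1],[-0.0324,-0.025,0,0,1],[-0.0324,-0.025,0,0,1],[-0.0324,-0.025,0,0,1],[0,0,0,0,1]]' && python3 -m crank '[[0,0,0.02,0,1],[0,0,0.015,0,1],[0,0,0,0,1],[0,0,0,0,1],[0,0,0,0,1]]'
python3 - <<'E'
from h import *
s=sense();print(s["contact_force"],s["torque"]);rows([.4775,-.0695,.3774],84)
np.save("pics/w4.npy",camera_model("wrist"),allow_pickle=True)
im=get_image("wrist")[:,:,::-1];cv2.imwrite("pics/w4f.png",im)
cv2.imwrite("pics/w4.png",cv2.resize(im[100:400,150:500],None,fx=2,fy=2,interpolation=cv2.INTER_CUBIC))
E
```

```text
clock: 9.4
tcp_pos: [0.4805, -0.0715, 0.4401]
orientation: [0.054, 0.999, -0.0, -0.001]
contact_force: [-0.8, -0.2, -2.6]
finger_gap: 0.0172
gripper_force: 59.1
clock: 9.9
tcp_pos: [0.4782, -0.0687, 0.4076]
orientation: [0.051, 0.999, -0.0, 0.001]
contact_force: [-0.9, -0.2, -1.4]
finger_gap: 0.0174
gripper_force: 59.1
[-0.90865472 -0.15057097 -1.39073232] [-0.01291972 -0.01324277 -0.02997587]
tcp [ 0.4781795  -0.06865098  0.407554  ] shift [ 0.0006 -0.0009  0.0302] roll 0.1898402838585298 q [-0.14  0.18 -0.07  1.32  0.   -0.04] clock 9.9
```

View pics/w4.png

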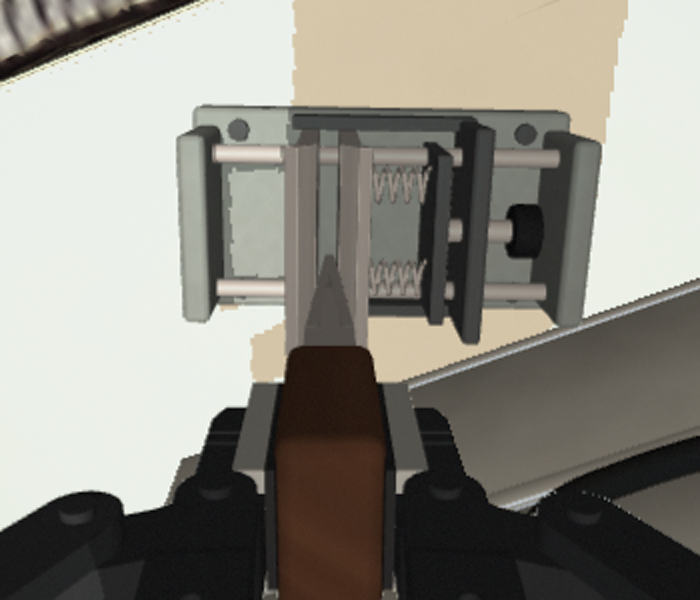

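The view from the robot side shows the throat edges at x≈318 and 339 near y=140, and the blade tip at (329,257), centred on the gap. The clamp base edge (200,105)-(568,112) is tilted about 1°.

Run:
```python
from h import *
m=np.load("pics/w4.npy",allow_pickle=True).item()
c=lambda p:(np.array(p)+.5)/2+np.array((150,100))-.5
def L(n,a,z):
    p=px2w(m,c(a),z);d=p[0]-p[-1];print(n,p.round(4).tolist(),p.mean(0).round(4),np.degrees(np.arctan2(d[1],d[0])).round(2))
L("base",[(200,105),(568,112)],.018)
L("throatL",[(318,145),(318,250)],.095)
L("throatR",[(339,145),(338,250)],.095)
L("lipends",[(300,147),(358,147)],.105)
L("postL",[(180,137),(585,142)],.068)
L("lipOutL",[(286,147),(286,350)],.105)
L("lipOutR",[(371,150),(367,345)],.105)
L("tip",[(329,257)],.1302)
print(sense()["tcp_pos"])
```

```text
base [[0.4211, -0.1225, 0.018], [0.4412, 0.0449, 0.018]] [ 0.4311 -0.0388  0.018 ] -96.86
throatL [[0.4365, -0.0686, 0.095], [0.4757, -0.0727, 0.095]] [ 0.4561 -0.0707  0.095 ] 173.94
throatR [[0.4373, -0.061, 0.095], [0.4764, -0.0652, 0.095]] [ 0.4568 -0.0631  0.095 ] 173.84
lipends [[0.4355, -0.0747, 0.105], [0.4376, -0.0544, 0.105]] [ 0.4365 -0.0645  0.105 ] -95.8
postL [[0.4306, -0.1237, 0.068], [0.4489, 0.0368, 0.068]] [ 0.4397 -0.0435  0.068 ] -96.49
lipOutL [[0.435, -0.0796, 0.105], [0.5109, -0.0886, 0.105]] [ 0.4729 -0.0841  0.105 ] 173.26
lipOutR [[0.4391, -0.0499, 0.105], [0.512, -0.0577, 0.105]] [ 0.4755 -0.0538  0.105 ] 173.88
tip [[0.4698, -0.0679, 0.1302]] [ 0.4698 -0.0679  0.1302] 0.0
[ 0.47824382 -0.06869698  0.40756341]
```

```bash
python3 -m crank '[[0.001,0,0.008,0.5,1],[0,0,0.01,0,1],[0,0,0.01,0,1],[0,0,0.01,0,1],[0,0,0.006,0,1],[0,0,0.003,0,1],[0,0,0,0,1],[0,0,0,0,1]]'; python3 -c "
from h import *
s=sense();print(s['contact_force'],s['torque']);rows([.477,-.069,.36],83.5)"; for i in 1 2; do python3 -m crank '[[0,0,0.002,0,1],[0,0,0.002,0,1],[0,0,0,0,1],[0,0,0,0,1]]'; done
```

```text
clock: 10.75
tcp_pos: [0.4772, -0.0687, 0.36]
orientation: [0.055, 0.999, -0.0, 0.0]
contact_force: [0.2, 0.0, -1.7]
finger_gap: 0.0173
gripper_force: 59.1
[ 0.19885048  0.00953285 -1.67172431] [ 0.04098574 -0.01870117 -0.02848793]
tcp [ 0.47722558 -0.06870389  0.35995462] shift [ 0.0002 -0.0003 -0.    ] roll 0.24211668810382037 q [-0.14  0.19 -0.18  1.2   0.   -0.03] clock 10.75
clock: 11.15
tcp_pos: [0.4771, -0.0687, 0.3557]
orientation: [0.055, 0.999, 0.0, -0.0]
contact_force: [0.2, 0.5, -1.4]
finger_gap: 0.0175
gripper_force: 59.1
clock: 11.55
tcp_pos: [0.4771, -0.0687, 0.3516]
orientation: [0.055, 0.999, 0.0, -0.0]
contact_force: [0.2, -0.8, -0.8]
finger_gap: 0.0172
gripper_force: 59.1
```

```bash
for i in 1 2 3; do python3 -m crank '[[0,0,0.002,0,1],[0,0,0.001,0,1],[0,0,0,0,1],[0,0,0,0,1]]' | egrep 'tcp|contact'; done
```

```text
tcp_pos: [0.4771, -0.0687, 0.3487]
contact_force: [0.1, 0.6, -1.6]
tcp_pos: [0.4771, -0.0687, 0.3457]
contact_force: [-0.1, 0.3, -1.5]
tcp_pos: [0.4771, -0.0687, 0.3427]
contact_force: [-0.2, 0.8, -1.8]
```

```bash
python3 -m crank '[[0,0,0.002,0,1],[0,0,0,0,1],[0,0,0,0,1]]' | egrep 'tcp|contact'
```

```text
tcp_pos: [0.4771, -0.0687, 0.3406]
contact_force: [0.3, -0.5, -1.5]
```

```bash
for i in 1 2; do python3 -m crank '[[0,0,0.002,0,1],[0,0,0,0,1],[0,0,0,0,1]]' | egrep 'tcp|contact'; done
```

```text
tcp_pos: [0.4771, -0.0687, 0.3386]
contact_force: [0.2, -0.3, -0.7]
tcp_pos: [0.4771, -0.0687, 0.3366]
contact_force: [-0.5, 0.3, -0.8]
```

```bash
python3 -m crank '[[0,0,0.002,0,1],[0,0,0,0,1],[0,0,0,0,1]]' | egrep 'tcp|contact'
```

```text
tcp_pos: [0.4771, -0.0687, 0.3346]
contact_force: [0.6, -0.4, -1.2]
```

```bash
python3 -m crank '[[0,0,0.002,0,1],[0,0,0,0,1],[0,0,0,0,1]]' | egrep 'tcp|contact'; python3 -c "
from h import *
print(sense()['torque'])"
```

```text
tcp_pos: [0.4771, -0.0687, 0.3326]
contact_force: [0.2, -0.0, -1.3]
[-0.02033984 -0.00623055  0.0197215 ]
```

```bash
python3 -m crank '[[0,0,0.002,0,1],[0,0,0,0,1],[0,0,0,0,1]]' | egrep 'tcp|contact'
```

```text
tcp_pos: [0.4771, -0.0687, 0.3306]
contact_force: [-0.0, -0.4, -1.8]
```

```bash
python3 -m crank '[[0,0,0.002,0,1],[0,0,0,0,1],[0,0,0,0,1]]' | egrep 'tcp|contact'
```

```text
tcp_pos: [0.4771, -0.0687, 0.3286]
contact_force: [0.5, -0.3, -3.0]
```

```bash
python3 -m crank '[[0,0,0.002,0,1],[0,0,0,0,1],[0,0,0,0,1]]' | egrep 'tcp|contact';  python3 - <<'E'
from h import *
im=get_image("wrist")[:,:,::-1]
a=cv2.resize(im[120:320,230:380],None,fx=3,fy=3,interpolation=cv2.INTER_CUBIC)
cv2.imwrite("pics/w5.png",a)
E
```

```text
tcp_pos: [0.4771, -0.0687, 0.3266]
contact_force: [1.6, 0.8, -3.3]
```

View pics/w5.png

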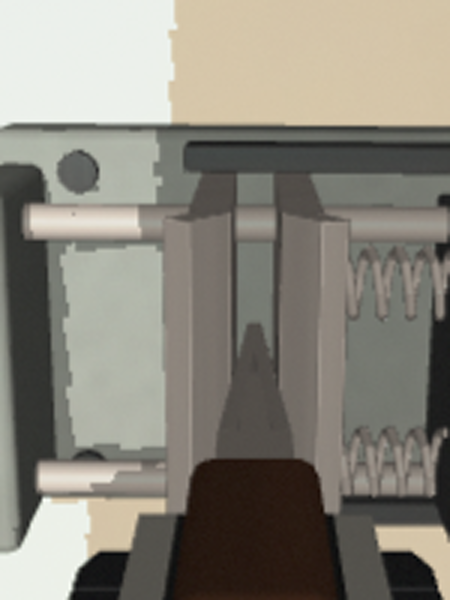

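The blade is centred in the throat: tip at (254,325), edges at about 235 and 277, and the flanks now meet the plates. I'll re-read the force.

```bash
for i in 1 2 3; do python3 -m crank '[[0,0,0,0,1]]' | egrep 'contact'; done; python3 -c "
from h import *
s=sense();print(s['torque'],s['contact_force'],s['tcp_pos'])"
```

```text
contact_force: [1.2, -0.1, -4.4]
contact_force: [0.9, 0.3, -3.0]
contact_force: [1.9, -0.9, -3.2]
[ 0.00173307 -0.35579092 -0.00066523] [ 1.927053   -0.94373221 -3.23100487] [ 0.47713209 -0.06869418  0.32668398]
```

```bash
python3 -m crank '[[0,0,0.002,0,1],[0,0,0,0,1],[0,0,0,0,1]]' | egrep 'tcp|contact';python3 -m crank '[[0,0,0,0,1]]' | egrep 'contact'
```

```text
tcp_pos: [0.4771, -0.0687, 0.3247]
contact_force: [1.3, 0.1, -1.9]
contact_force: [1.3, -0.6, -0.9]
```

```bash
for i in 1 2; do python3 -m crank '[[0,0,0.001,0,1]]' | egrep 'tcp|contact';python3 -m crank '[[0,0,0,0,1]]' | egrep 'tcp|contact'; done;  python3 -c "
from h import *
s=sense();print(s['torque'])"
```

```text
tcp_pos: [0.4772, -0.0687, 0.3239]
contact_force: [-1.0, 0.6, 4.3]
tcp_pos: [0.4772, -0.0687, 0.3238]
contact_force: [1.4, 0.3, 1.0]
tcp_pos: [0.4772, -0.0687, 0.3229]
contact_force: [0.5, 0.4, 5.1]
tcp_pos: [0.4772, -0.0687, 0.3228]
contact_force: [0.6, -0.4, 3.7]
[ 0.08418669 -0.25568432 -0.05712992]
```

```bash
python3 -m crank '[[0,0,0,0,1],[0,0,0,0,1],[0,0,0,0,1],[0,0,0,0,1],[0,0,0,0,1]]'
python3 - <<'E'
from h import *
a=get_image("side")[130:370,160:480,::-1]
cv2.imwrite("pics/s3.png",cv2.resize(a,None,fx=2.5,fy=2.5))
E
```

```text
clock: 16.8
tcp_pos: [0.4772, -0.0687, 0.3227]
orientation: [0.055, 0.999, -0.0, 0.0]
contact_force: [1.4, -0.5, 4.2]
finger_gap: 0.0172
gripper_force: 59.8
```

View pics/s3.png

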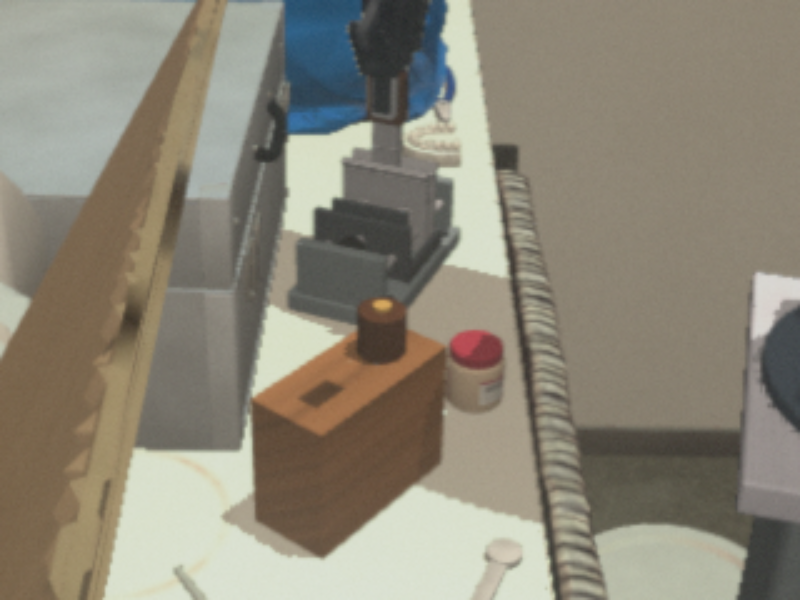

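The gauge is upright between the plates, midway along them and still gripped, with a steady drag of about 5 N. The other objects are undisturbed.

```bash
python3 -c "
from workcell import *
print(job_done())"
```

```text
the job is handed in; nothing more can be done
None
```

The job is handed in at about 17 s: the gauge is still gripped and sits snug midway between the plates at about 5 N of vertical drag, its tip about 50 mm below the throat. First touch at about 43 mm puts the gap near 8.4 mm, and the other blade, cast and jar were left alone.

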